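# Pack the sealed order into the delivery crate

### The arm

A 6-joint arm with a two-finger parallel gripper is mounted at the origin on the work surface. World frame = base frame: x ahead of the robot, y to its left, z up, the work surface at z = 0. Lengths are in m, angles in rad, forces in N, time in s.
With the tool pointing down it reaches from about 0.375 to 0.9 m from the base axis. Payload 3.1 kg.
Tool frame: the origin (TCP) lies on the front face of the gripper's body, between the roots of the fingers; the fingertips stand 73 mm ahead of it and the grasp point (between the pads) lies 54 mm ahead of it (manip.tips_ahead is the distance from the TCP to the fingertips, in m); z points along the fingers, y is the line along which they close (so a half turn about z gives the same grasp; the last joint's range is limited). The gripper opens to 85 mm and grips with 20 to 120 N. Pads are 22 mm wide; open, the fingers measure 114 mm over their backs; the gripper's body (76 mm by 85 mm) begins 54 mm behind the grasp point. The pads swing forward as they close: fully open they stand 13 mm farther back than shut.
Start: joints at [-0.178, 0.527, 1.433, -0, 1.181, -0.178], TCP at [0.625, 0, 0.304] pointing down, gripper open.
Joint ranges: [-3.08, 3.08], [-0.75, 2.2], [0.22, 2.44], [-1.43, 4.57], [0, 2.65], [-2.85, 2.85]. Speed limits (rad/s): [2.79, 2.79, 3.14, 3.14, 3.14, 3.14].

### API

Orientations are given as a unit quaternion [x, y, z, w].
In Python, from station import sense, eyes, workorder, manip gives the robot as it stands.
- The arm moves only by the shell command python3 -m inch 'ROWS' [OPENING] [FORCE]. ROWS is JSON, a list of rows, each an object of numbers: "dx", "dy", "dz": the shift along the tool's x, y, z in cm; "wx", "wy", "wz": the turn, a rotation vector about the tool's x, y, z in degrees. In form: [{"dx": .., "dy": .., "dz": .., "wx": .., "wy": .., "wz": ..}, ...]. A call has 1 to 10 rows; each row shifts and turns the commanded pose from where the row before left it, along the tool's axes as they then stand; what a row does not reach is not made up. A row lasts 1/8 s, in which the tool goes at most 62.5 mm and 10.7 degrees, less where a joint would pass 70% of its speed; a pose out of reach is approached as far as the arm can. A call with a gripper value outside its range is refused whole. OPENING is the opening, from 0 (shut) to 1 (fully open), set as the call begins (- or left out, the last holds). The fingers move at their own pace and stop on an object; FORCE is the grip in N (left out, the last holds). Time passes only in rows, so rows that do not move let the fingers close. It gives the time, the measured TCP pose, the force, the opening and the grip force at its end, in the units of the state.
- sense(): the state, without advancing time (a new reading comes with each control period).
- eyes.snapshot(name): name is "scene" or "side" or "wrist"; returns the picture (384x512x3 uint8, red, green, blue); there is no depth.
- eyes.camera_params(name): a dict with "fx", "fy", "cx", "cy" (pixels), "rvec" (rotation vector, rad) and "tvec" (3), from world to camera coordinates, as OpenCV has them. Camera axes: x right, y down, z forward; pixel columns grow to the right and rows downward; lengths in m; the calibration is good to about 2 mm. A picture is of the moment at which its call begins: read the wrist's pose just before it. camera_params takes no time and is no camera call; for the wrist camera it gives the pose at the moment of the call.
- workorder.sign_off(): hands the job in; it is judged then, once.
The state is a dict: "t": time; "q": joint angles; "qd": joint speeds; "tau": joint torques, N m; "tcp_pos": TCP position; "tool_rot": TCP orientation; "force": force on the tool from outside, world axes, zero at the start; "ft_torque": the same for the moment, N m; "finger_gap": opening from 0.0 (shut) to 1.0 (fully open); "gripper_force": force on a finger pad.
Only numpy, scipy, OpenCV 4.12 (cv2) and the standard library are available. Lean on these libraries where they do the work, as an engineer would, in place of code of your own. Each camera call takes 0.05 s, during which the arm holds its last target. There are 200 camera calls.

### The job

Pack the sealed items of this order into the tan crate: stand the lidded soup tub inside the round ring and the square pot inside the square rim, lay the sealed meal pack squarely on the pile of packs like it, and then the cardboard carton squarely on top of that meal pack. The pile's height is not known, so lower things onto it gently until they touch, set everything down softly without dropping it and keep it upright. Leave the open, empty tray and the open, empty tub where they are on the table.

Things in the scene. Friction and masses are not known exactly. Their poses are not given: they have to be found in the camera images.
- crate: Tan plastic delivery crate, fixed, 180 (its x) x 450 (its y) mm, walls 60 mm high and 5 mm thick, floor 5 mm thick. Origin: centre of its underside on the table. The pile, the ring and the square rim stand in it in a row along its y, 130 mm apart, in an order that changes; their axes are parallel to the crate's.
- pile: Pile of sealed black meal packs in the crate, the same size as the loose one, 110 (x) x 64 (y) mm. Fixed and rigid. Origin: under the centre of the pile on the crate's floor (5 mm above the table); the height of the pile's flat level top is NOT given by this pose: it lies anywhere from 35 to 90 mm above this origin and must be felt or seen.
- well: Round grey ring holder for the tub, fixed in the crate: a base plate 3 mm thick carrying a ring of inner diameter 78 mm, outer 90 mm, whose top is 12 mm above the origin. Origin: centre of its underside on the crate's floor. The tub stands on the base plate inside the ring.
- pocket: Square grey rim for the pot, fixed in the crate: a base plate 3 mm thick carrying a square rim 76 x 76 mm inside, 88 mm outside, sides along its x and y, whose top is 11 mm above the origin. Origin: centre of its underside on the crate's floor. The pot stands on the base plate inside the rim, sides parallel.
- meal_c (a point): Centre of the loose sealed meal pack: flat black tray with a film top showing food and a white label, 110 (x) x 64 (y) x 36 (z) mm, about 0.33 kg. The point is 18 mm above its underside; z up. It lies flat on the table.
- carton_c (a point): Centre of the closed cardboard carton, 90 (x) x 56 (y) x 50 (z) mm, about 0.12 kg. The point is 25 mm above its underside; z up. To be laid with its long side along the meal pack's long side.
- tub_c (a point): Centre of the lidded soup tub: white, round, 68 mm tall, wall 56 mm across at the foot and 58 mm below the lid, lid 60 mm across and 8 mm thick with a label, about 0.30 kg. The point is 34 mm above its underside; z up.
- pot_c (a point): Centre of the sealed square pot, pale, foil top with a label, 58 (x) x 58 (y) x 60 (z) mm, about 0.22 kg. The point is 30 mm above its underside; z up.
- open_tray_c (a point): Centre of an open, empty black tray, hollow with one divider, 110 (x) x 64 (y) x 36 (z) mm. It does not belong: leave it. The point is 18 mm above its underside.
- open_tub_c (a point): Centre of an open, empty white tub without a lid, hollow, 60 mm across, 62 mm tall. It does not belong: leave it. The point is 31 mm above its underside.

How it is judged:
By the outcome, as a careful person would: the job done as asked, in the order asked, and still so for the second after the job is handed in, with the robot touching nothing.
It also fails if it takes over 128 s, if anything falls off the work surface, if the arm or the gripper's body presses on something with over 40 N, if the wrist force passes 120 N, or if a joint passes its speed limit or range.

## Working session

There is one attempt and no reset: what is moved stays moved. The work goes in short steps, Python scripts to look and compute and a shell command to move; the robot and the scene stay as the last step left them, time stands still between calls to the robot, and variables do not carry over. Pictures are saved under pics/ and viewed, at most 14 in all, crops included, and the job is handed in when it is done.

```bash
mkdir -p pics; ls; python3 - <<'E'
from station import sense, eyes, workorder, manip
import cv2
s=sense(); print(s['t'],s['tcp_pos'],s['tool_rot'],s['finger_gap'],manip.tips_ahead)
for n in ["scene","side","wrist"]:
    p=eyes.camera_params(n); print(n,p)
    cv2.imwrite(f'pics/{n}0.png',eyes.snapshot(n)[:,:,::-1])
E
```

```text
pics
0.0 [6.24427452e-01 1.32528525e-04 3.02936052e-01] [ 7.07110663e-01  7.07102055e-01 -6.22844144e-04 -8.98234000e-04] 0.9994212023816077 0.0726
scene {'fx': 458.5023946064014, 'fy': 458.5023946064014, 'cx': 257.4971604917199, 'cy': 190.48766050466804, 'rvec': array([ 2.01113288,  1.76958528, -0.50798401]), 'tvec': array([-0.06052944, -0.41992053,  1.4583331 ])}
side {'fx': 494.09966153905583, 'fy': 494.09966153905583, 'cx': 256.728228013377, 'cy': 187.71661237941302, 'rvec': array([ 0.38143502, -2.8488106 ,  1.06105265]), 'tvec': array([0.52154513, 0.16269988, 1.39315185])}
wrist {'fx': 346.1703999896296, 'fy': 346.1703999896296, 'cx': 254.45863459907062, 'cy': 192.22483265654245, 'rvec': array([-2.82488011e+00, -8.47148552e-04,  2.43396315e-03]), 'tvec': array([-0.62402017, -0.04077616,  0.38118636])}
```

View pics/scene0.png

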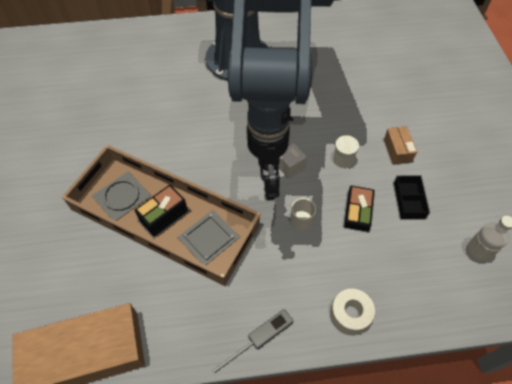

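View pics/side0.png

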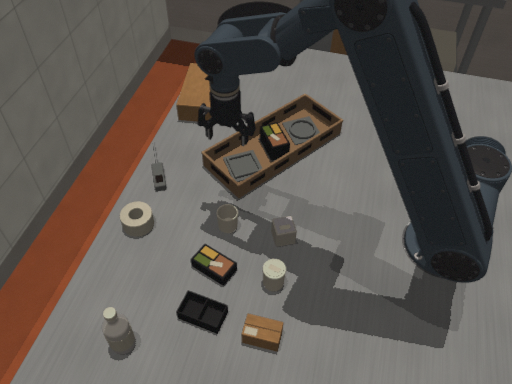

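The scene view shows the crate on the left: ring (122,195), pile (161,210), pocket (208,238). It also shows the pot (291,156), lidded tub (347,146), carton (401,145), meal (360,208), open tub (302,213) and open tray (411,197). The side view agrees.

```bash
cat > h.py <<'E'
import numpy as np, cv2
from station import sense, eyes
from scipy.spatial.transform import Rotation as R
def ray(p,u,v):
    M=cv2.Rodrigues(np.array(p['rvec']))[0]; o=-M.T@p['tvec']
    d=M.T@np.array([(u-p['cx'])/p['fx'],(v-p['cy'])/p['fy'],1]); return o,d
def onz(p,uv,z):
    o,d=ray(p,*uv); return o+d*(z-o[2])/d[2]
def tri(p1,a,p2,b):
    o1,d1=ray(p1,*a); o2,d2=ray(p2,*b)
    s=np.linalg.lstsq(np.c_[d1,-d2],o2-o1,rcond=None)[0]
    return (o1+d1*s[0]+o2+d2*s[1])/2
def proj(p,X):
    return cv2.projectPoints(np.array(X,float).reshape(-1,3),p['rvec'],p['tvec'],np.array([[p['fx'],0,p['cx']],[0,p['fy'],p['cy']],[0,0,1]]),None)[0].reshape(-1,2)
def snap(name,fn):
    s=sense(); p=eyes.camera_params(name); im=eyes.snapshot(name)[:,:,::-1].copy()
    cv2.imwrite('pics/'+fn,im); return s,p,im
E
python3 - <<'E'
from h import *
S=eyes.camera_params('scene');D=eyes.camera_params('side')
for n,a,b,z in [('tub',(347,144),(274,269),.068),('pot',(291,156),(285,225),.06),('carton',(401,138),(264,325),.05),('meal',(360,206),(214,262),.036),('otray',(411,195),(203,309),.03),('otub',(303,206),(228,212),.062),('ring',(122,195),(302,130),.012),('pocket',(208,238),(242,165),.01),('pile',(161,207),(274,134),.08)]:
    print(n,onz(S,a,z).round(3),onz(D,b,z).round(3),tri(S,a,D,b).round(3))
E
```

```text
tub [0.429 0.241 0.068] [0.431 0.242 0.068] [0.43  0.241 0.068]
pot [0.443 0.091 0.06 ] [0.435 0.093 0.06 ] [0.437 0.091 0.055]
carton [0.415 0.394 0.05 ] [0.419 0.387 0.05 ] [0.419 0.391 0.057]
meal [0.598 0.239 0.036] [0.592 0.244 0.036] [0.594 0.241 0.03 ]
otray [0.58  0.376 0.03 ] [0.577 0.377 0.03 ] [0.578 0.377 0.028]
otub [0.594 0.095 0.062] [0.599 0.093 0.062] [0.597 0.095 0.066]
ring [ 0.475 -0.35   0.012] [ 0.474 -0.349  0.012] [ 0.474 -0.35   0.01 ]
pocket [ 0.624 -0.14   0.01 ] [ 0.625 -0.138  0.01 ] [ 0.625 -0.139  0.01 ]
pile [ 0.564 -0.24   0.08 ] [ 0.546 -0.232  0.08 ] [ 0.552 -0.245  0.064]
```

```bash
python3 - <<'E'
import cv2,numpy as np
a=cv2.imread('pics/scene0.png')[70:300,50:450]; 
cv2.imwrite('pics/scene0c.png',cv2.resize(a,None,fx=2,fy=2,interpolation=cv2.INTER_CUBIC))
E
```

```text
(no output)
```

View pics/scene0c.png

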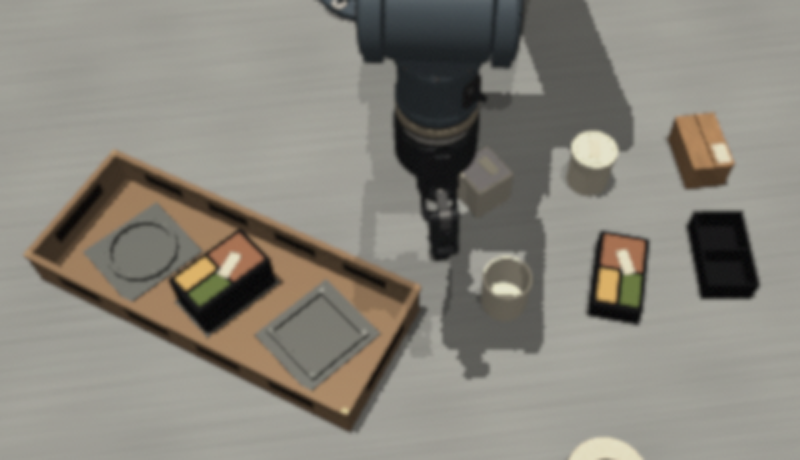

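Matching picture: the crate's y axis runs from ring to pocket, 0.26 m apart as expected. Next I go over the tub.

```bash
python3 -m inch '[{"dx":1.5,"dy":-1.2},{"dx":3,"dy":-2.4,"dz":0.5},{"dx":4,"dy":-3.2,"dz":1},{"dx":4,"dy":-3.2,"dz":1},{"dx":4,"dy":-3.2,"dz":1},{"dx":4,"dy":-3.2,"dz":0.5},{"dx":2.5,"dy":-2},{"dx":1.1,"dy":-0.8},{}]' 1 30
cat >> h.py <<'E'
def go(x,y,z,yaw=None):
    """shift in tool axes (cm) and turn about tool z (deg) to TCP x,y,z; yaw = heading of closing line (tool y), deg"""
    s=sense(); T=R.from_quat(s['tool_rot']).as_matrix()
    out=T.T@(np.array([x,y,z])-s['tcp_pos'])*100
    h=np.degrees(np.arctan2(T[1,1],T[0,1])); w=None
    if yaw is not None: w=-((yaw-h+90)%180-90)
    print('shift cm',out.round(2),'heading',round(h,1),'wz',w,'tilt',np.degrees(np.arccos(-T[2,2])).round(2))
E
python3 - <<'E'
from h import *
s,p,im=snap('wrist','w1.png'); print(s['t'],s['tcp_pos'],s['force'])
E
```

```text
0.15 [6.24584085e-01 1.11729332e-04 3.03132529e-01] [ 0.07477711 -0.02133669 -0.03941134]invalid input at $[0]: expected keys dx, dy, dz, wx, wy, wz
```

View pics/w1.png

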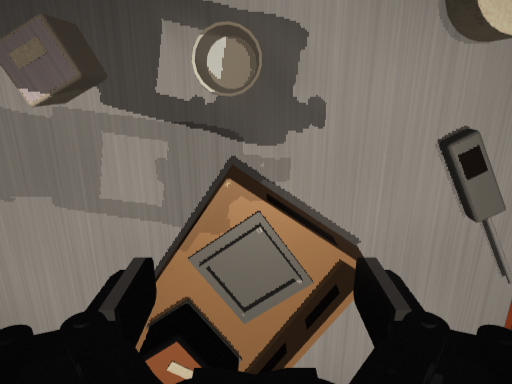

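The rows need all six keys, so the arm hasn't moved. This view still helps: the pocket's rim corners are at (258,212), (312,280), (246,322) and (190,260), the open tub is at (227,60) and the pot is at top left.

```bash
python3 - <<'E'
from h import *
p=eyes.camera_params('wrist')
c=np.array([onz(p,a,.016) for a in [(258,212),(312,280),(246,322),(190,260)]]);print(c.round(3),c.mean(0).round(4))
for i in range(4):
    d=c[(i+1)%4]-c[i]; print(np.degrees(np.arctan2(d[1],d[0]))%90, np.linalg.norm(d))
S=eyes.camera_params('scene')
f=lambda u,v:(u/2+50,v/2+70)
for z,L in [(.036,[(602,232),(648,238),(638,322),(588,312)]),(.05,[(670,120),(713,113),(732,158),(688,168)]),(.06,[(117,152),(27,253),(352,428),(420,288)])]:
    c=np.array([onz(S,f(*a),z) for a in L]);print(c.mean(0).round(3))
    for i in range(4):
        d=c[(i+1)%4]-c[i]; print(np.degrees(np.arctan2(d[1],d[0]))%180, np.linalg.norm(d))
E
python3 -m inch '[{"dx":1.5,"dy":-1.2,"dz":0,"wx":0,"wy":0,"wz":0},{"dx":3,"dy":-2.4,"dz":0.5,"wx":0,"wy":0,"wz":0},{"dx":4,"dy":-3.2,"dz":1,"wx":0,"wy":0,"wz":0},{"dx":4,"dy":-3.2,"dz":1,"wx":0,"wy":0,"wz":0},{"dx":4,"dy":-3.2,"dz":1,"wx":0,"wy":0,"wz":0},{"dx":4,"dy":-3.2,"dz":0.5,"wx":0,"wy":0,"wz":0},{"dx":2.5,"dy":-2,"dz":0,"wx":0,"wy":0,"wz":0},{"dx":1.1,"dy":-0.8,"dz":0,"wx":0,"wy":0,"wz":0},{"dx":0,"dy":0,"dz":0,"wx":0,"wy":0,"wz":0}]' 1 30
python3 - <<'E'
from h import *
s,p,im=snap('wrist','w2.png'); print(s['t'],s['tcp_pos'],s['force'])
E
```

```text
[[ 0.628 -0.06   0.016]
 [ 0.693 -0.147  0.016]
 [ 0.614 -0.207  0.016]
 [ 0.549 -0.12   0.016]] [ 0.6211 -0.1336  0.016 ]
36.66347786324818 0.10785361594883254
37.254479794392154 0.09897756560455946
36.730593616777114 0.10789698761391282
37.22869528700284 0.09910351183024396
[0.602 0.237 0.036]
73.71952641106932 0.057704248536580086
159.47859884908596 0.12145898598422941
69.71543897580669 0.05979216739924661
158.38324862072582 0.11746034579160117
[0.42  0.391 0.05 ]
94.11484678592606 0.0613625239301123
1.5296486978572423 0.07723280196683782
97.76208946190187 0.062483430474509716
0.9555991483330217 0.08125246913078267
[ 0.552 -0.243  0.06 ]
144.37857540795815 0.17527343447552057
53.80791403887552 0.46170981497976177
149.52268842946225 0.18937847815152725
55.50497257701056 0.4447929753117805
t: 1.32
tcp_pos: [0.4325, 0.2416, 0.2641]
tool_rot: [0.706, 0.708, 0.0, 0.0]
force: [-0.7, -0.4, -0.9]
finger_gap: 1.0
gripper_force: 0.0
1.325 [0.43247877 0.24158979 0.26414943] [-0.71901814 -0.44291026 -0.92689391]
```

View pics/w2.png

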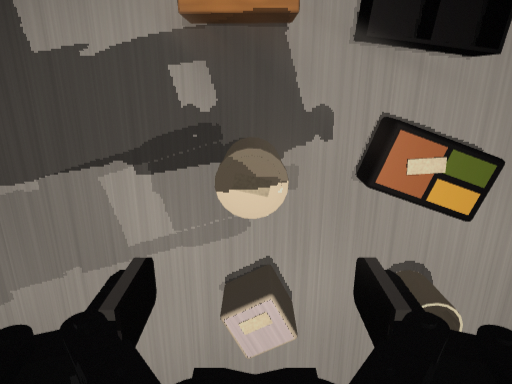

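The tub's lid is at (252,184). The pot's top corners are (221,313), (275,296), (297,340) and (247,357). The meal pack's top corners are (390,118), (503,160), (468,218) and (371,184).

```bash
python3 - <<'E'
from h import *
p=eyes.camera_params('wrist')
print('tub',onz(p,(252,184),.068))
for z,L in [(.06,[(221,313),(275,296),(297,340),(247,357)]),(.036,[(390,118),(503,160),(468,218),(371,184)])]:
    c=np.array([onz(p,a,z) for a in L]);print(c.mean(0).round(4))
    for i in range(4):
        d=c[(i+1)%4]-c[i]; print(np.degrees(np.arctan2(d[1],d[0]))%180, np.linalg.norm(d))
t=onz(p,(252,184),.068); go(t[0],t[1],.098)
E
```

```text
tub [0.43168072 0.24046617 0.068     ]
[0.4392 0.0948 0.06  ]
20.314039125486666 0.05396585091553292
114.12678455735605 0.05472111068475314
22.919780344757015 0.052910180338132384
115.07633453948694 0.0572029378569483
[0.5934 0.2428 0.036 ]
160.7765536072276 0.11045881576739934
69.88566563066286 0.058838578141164645
160.62713715644404 0.09964757630106756
80.36713170003118 0.05940183693121063
shift cm [-0.06 -0.18 16.62] heading 0.0 wz None tilt 0.07
```

```bash
python3 -m inch '[{"dx":0,"dy":-0.1,"dz":2,"wx":0,"wy":0,"wz":0},{"dx":0,"dy":0,"dz":4,"wx":0,"wy":0,"wz":0},{"dx":0,"dy":0,"dz":4,"wx":0,"wy":0,"wz":0},{"dx":0,"dy":0,"dz":3,"wx":0,"wy":0,"wz":0},{"dx":0,"dy":0,"dz":2,"wx":0,"wy":0,"wz":0},{"dx":0,"dy":0,"dz":1.2,"wx":0,"wy":0,"wz":0},{"dx":0,"dy":0,"dz":0.5,"wx":0,"wy":0,"wz":0},{"dx":0,"dy":0,"dz":0,"wx":0,"wy":0,"wz":0}]'
python3 -m inch '[{"dx":0,"dy":0,"dz":0,"wx":0,"wy":0,"wz":0},{"dx":0,"dy":0,"dz":0,"wx":0,"wy":0,"wz":0},{"dx":0,"dy":0,"dz":0,"wx":0,"wy":0,"wz":0},{"dx":0,"dy":0,"dz":0,"wx":0,"wy":0,"wz":0},{"dx":0,"dy":0,"dz":0,"wx":0,"wy":0,"wz":0},{"dx":0,"dy":0,"dz":0,"wx":0,"wy":0,"wz":0}]' 0 30
```

```text
t: 2.38
tcp_pos: [0.4325, 0.2408, 0.0971]
tool_rot: [0.707, 0.707, 0.0, 0.0]
force: [-0.6, 0.7, -0.5]
finger_gap: 1.0
gripper_force: 0.0
t: 3.12
tcp_pos: [0.4319, 0.2412, 0.0977]
tool_rot: [0.707, 0.707, 0.0, 0.0]
force: [-1.3, -0.3, 5.4]
finger_gap: 0.677
gripper_force: 31.0
```

```bash
python3 -m inch '[{"dx":0,"dy":0,"dz":-0.5,"wx":0,"wy":0,"wz":0},{"dx":0,"dy":0,"dz":-1.5,"wx":0,"wy":0,"wz":0},{"dx":0,"dy":0,"dz":-3,"wx":0,"wy":0,"wz":0},{"dx":0,"dy":0,"dz":-3.5,"wx":0,"wy":0,"wz":0},{"dx":-1,"dy":0.1,"dz":-2.5,"wx":0,"wy":0,"wz":0},{"dx":-2,"dy":0.1,"dz":-1,"wx":0,"wy":0,"wz":0},{"dx":-3.5,"dy":0.2,"dz":0,"wx":0,"wy":0,"wz":0},{"dx":-4.5,"dy":0.3,"dz":0,"wx":0,"wy":0,"wz":0},{"dx":-5,"dy":0.4,"dz":0,"wx":0,"wy":0,"wz":0},{"dx":-5,"dy":0.4,"dz":0,"wx":0,"wy":0,"wz":0}]'
python3 -m inch '[{"dx":-5,"dy":0.4,"dz":0,"wx":0,"wy":0,"wz":0},{"dx":-5,"dy":0.4,"dz":0,"wx":0,"wy":0,"wz":0},{"dx":-5,"dy":0.4,"dz":0,"wx":0,"wy":0,"wz":0},{"dx":-4.5,"dy":0.3,"dz":0,"wx":0,"wy":0,"wz":0},{"dx":-3,"dy":0.2,"dz":0,"wx":0,"wy":0,"wz":0},{"dx":-1.5,"dy":0.1,"dz":0,"wx":0,"wy":0,"wz":0},{"dx":0,"dy":0,"dz":0,"wx":0,"wy":0,"wz":0}]'
python3 - <<'E'
from h import *
s,p,im=snap('wrist','w3.png'); print(s['t'],s['tcp_pos'],s['force'],s['finger_gap'])
go(.474,-.35,.106)
E
```

```text
t: 4.38
tcp_pos: [0.4468, 0.0297, 0.2176]
tool_rot: [0.707, 0.707, 0.0, 0.0]
force: [0.5, 0.3, -2.5]
finger_gap: 0.679
gripper_force: 33.4
t: 5.25
tcp_pos: [0.4649, -0.2092, 0.2172]
tool_rot: [0.708, 0.707, 0.0, 0.0]
force: [-0.2, 0.8, -3.1]
finger_gap: 0.678
gripper_force: 33.4
5.25 [ 0.46487355 -0.20922838  0.2171521 ] [-0.19654129  0.80549354 -3.10865192] 0.6778874339849734
shift cm [-14.2    0.97  11.08] heading -0.0 wz None tilt 0.09
```

View pics/w3.png

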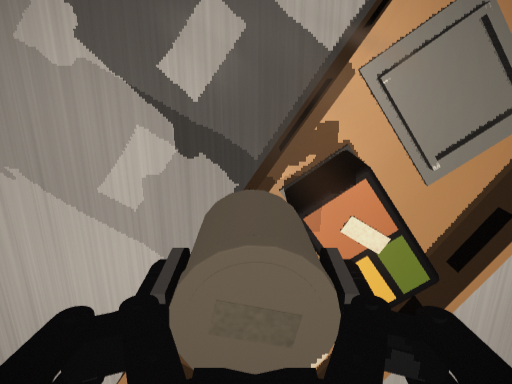

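The tub is held upright, with the pile and pocket to its right. I continue to the ring position, on which both views agree.

```bash
python3 -m inch '[{"dx":-2,"dy":0.1,"dz":0,"wx":0,"wy":0,"wz":0},{"dx":-4,"dy":0.3,"dz":0,"wx":0,"wy":0,"wz":0},{"dx":-4,"dy":0.3,"dz":0,"wx":0,"wy":0,"wz":0},{"dx":-3,"dy":0.2,"dz":0,"wx":0,"wy":0,"wz":0},{"dx":-1.2,"dy":0.1,"dz":0,"wx":0,"wy":0,"wz":0},{"dx":0,"dy":0,"dz":0,"wx":0,"wy":0,"wz":0}]'
python3 -m inch '[{"dx":0,"dy":0,"dz":1,"wx":0,"wy":0,"wz":0},{"dx":0,"dy":0,"dz":2.5,"wx":0,"wy":0,"wz":0},{"dx":0,"dy":0,"dz":2.5,"wx":0,"wy":0,"wz":0},{"dx":0,"dy":0,"dz":1.5,"wx":0,"wy":0,"wz":0},{"dx":0,"dy":0,"dz":0,"wx":0,"wy":0,"wz":0}]'
python3 - <<'E'
from h import *
s,p,im=snap('side','s3.png'); S=snap('scene','c3.png')
cv2.imwrite('pics/m3.png',np.hstack([cv2.resize(im[60:220,210:370],(400,400)),cv2.resize(S[2][120:280,60:220],(400,400))]))
go(.474,-.35,.106)
E
```

```text
t: 6.05
tcp_pos: [0.4749, -0.3509, 0.2167]
tool_rot: [0.707, 0.707, 0.0, -0.0]
force: [-0.3, 1.5, -3.1]
finger_gap: 0.678
gripper_force: 33.4
t: 6.68
tcp_pos: [0.4745, -0.3496, 0.1405]
tool_rot: [0.707, 0.707, 0.0, -0.002]
force: [-0.4, 0.9, -2.8]
finger_gap: 0.672
gripper_force: 33.3
shift cm [ 0.09 -0.13  3.63] heading 0.0 wz None tilt 0.04
```

View pics/m3.png

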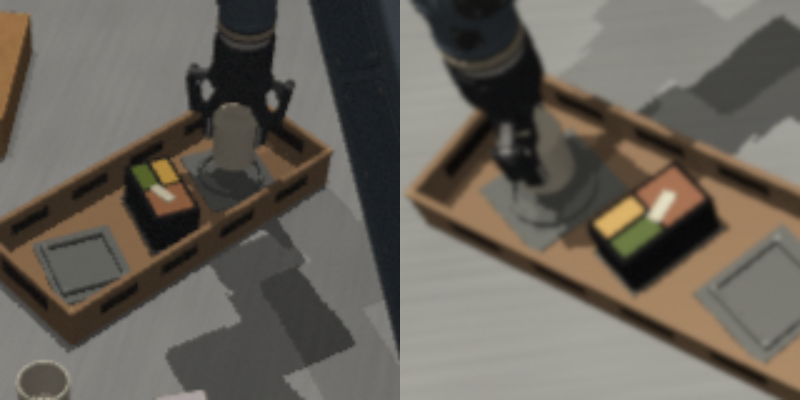

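The tub hangs centred above the ring in both views, so I lower it to contact.

```bash
python3 -m inch '[{"dx":0,"dy":0,"dz":1,"wx":0,"wy":0,"wz":0},{"dx":0,"dy":0,"dz":1.2,"wx":0,"wy":0,"wz":0},{"dx":0,"dy":0,"dz":0.6,"wx":0,"wy":0,"wz":0},{"dx":0,"dy":0,"dz":0.3,"wx":0,"wy":0,"wz":0},{"dx":0,"dy":0,"dz":0.1,"wx":0,"wy":0,"wz":0},{"dx":0,"dy":0,"dz":0,"wx":0,"wy":0,"wz":0}]'
python3 -m inch '[{"dx":0,"dy":0,"dz":0.1,"wx":0,"wy":0,"wz":0},{"dx":0,"dy":0,"dz":0.1,"wx":0,"wy":0,"wz":0},{"dx":0,"dy":0,"dz":0,"wx":0,"wy":0,"wz":0}]'
```

```text
t: 7.52
tcp_pos: [0.4751, -0.3511, 0.11]
tool_rot: [0.707, 0.707, -0.0, 0.0]
force: [-0.1, 0.3, -3.2]
finger_gap: 0.676
gripper_force: 33.4
t: 7.9
tcp_pos: [0.475, -0.351, 0.1079]
tool_rot: [0.707, 0.707, -0.0, 0.0]
force: [0.1, 0.5, -3.2]
finger_gap: 0.675
gripper_force: 33.4
```

```bash
python3 -m inch '[{"dx":0,"dy":0,"dz":0.1,"wx":0,"wy":0,"wz":0},{"dx":0,"dy":0,"dz":0.05,"wx":0,"wy":0,"wz":0},{"dx":0,"dy":0,"dz":0.05,"wx":0,"wy":0,"wz":0},{"dx":0,"dy":0,"dz":0,"wx":0,"wy":0,"wz":0}]'
```

```text
t: 8.4
tcp_pos: [0.475, -0.351, 0.106]
tool_rot: [0.707, 0.707, -0.0, -0.0]
force: [-0.7, 0.2, -2.4]
finger_gap: 0.68
gripper_force: 33.4
```

```bash
python3 -m inch '[{"dx":0,"dy":0,"dz":0.05,"wx":0,"wy":0,"wz":0},{"dx":0,"dy":0,"dz":0.05,"wx":0,"wy":0,"wz":0},{"dx":0,"dy":0,"dz":0,"wx":0,"wy":0,"wz":0}]'
```

```text
t: 8.78
tcp_pos: [0.475, -0.3513, 0.1058]
tool_rot: [0.707, 0.707, -0.0, 0.0]
force: [-2.0, 0.0, 4.9]
finger_gap: 0.682
gripper_force: 33.4
```

Contact felt. I release, lift and return to hover over the pot.

```bash
python3 -m inch '[{"dx":0,"dy":0,"dz":0,"wx":0,"wy":0,"wz":0},{"dx":0,"dy":0,"dz":0,"wx":0,"wy":0,"wz":0},{"dx":0,"dy":0,"dz":0,"wx":0,"wy":0,"wz":0},{"dx":0,"dy":0,"dz":0,"wx":0,"wy":0,"wz":0},{"dx":0,"dy":0,"dz":-1,"wx":0,"wy":0,"wz":0},{"dx":0,"dy":0,"dz":-3,"wx":0,"wy":0,"wz":0},{"dx":0,"dy":0,"dz":-4,"wx":0,"wy":0,"wz":0},{"dx":1,"dy":0,"dz":-4,"wx":0,"wy":0,"wz":0},{"dx":3,"dy":-0.2,"dz":-1,"wx":0,"wy":0,"wz":0},{"dx":4.6,"dy":-0.4,"dz":0,"wx":0,"wy":0,"wz":0}]' 1
python3 -m inch '[{"dx":5,"dy":-0.4,"dz":0,"wx":0,"wy":0,"wz":0},{"dx":5,"dy":-0.5,"dz":0,"wx":0,"wy":0,"wz":0},{"dx":5,"dy":-0.5,"dz":0,"wx":0,"wy":0,"wz":0},{"dx":5,"dy":-0.5,"dz":0,"wx":0,"wy":0,"wz":0},{"dx":5,"dy":-0.4,"dz":0,"wx":0,"wy":0,"wz":0},{"dx":5,"dy":-0.4,"dz":0,"wx":0,"wy":0,"wz":0},{"dx":3.5,"dy":-0.2,"dz":0,"wx":0,"wy":0,"wz":-4},{"dx":1.8,"dy":0.1,"dz":0,"wx":0,"wy":0,"wz":-9},{"dx":0.2,"dy":0,"dz":0,"wx":0,"wy":0,"wz":-9},{"dx":0,"dy":0,"dz":0,"wx":0,"wy":0,"wz":0}]'
python3 - <<'E'
from h import *
s,p,im=snap('wrist','w4.png'); print(s['t'],s['tcp_pos']); S=snap('scene','c4.png')
cv2.imwrite('pics/m4.png',np.hstack([cv2.resize(im[100:,110:410],(450,426)),cv2.resize(S[2][130:300,60:200],(350,426))]))
go(.439,.095,.098,22)
E
```

```text
t: 10.02
tcp_pos: [0.4699, -0.2658, 0.2372]
tool_rot: [0.708, 0.706, 0.0, 0.003]
force: [0.1, 0.1, -0.9]
finger_gap: 0.999
gripper_force: 0.0
t: 11.28
tcp_pos: [0.4393, 0.0904, 0.2355]
tool_rot: [0.56, 0.829, 0.0, 0.0]
force: [-0.0, 0.4, -0.7]
finger_gap: 1.001
gripper_force: 0.0
11.275 [0.43927283 0.09040712 0.23549146]
shift cm [ 0.49  0.15 13.73] heading 21.9 wz -0.14756502372020464 tilt 0.04
```

View pics/m4.png

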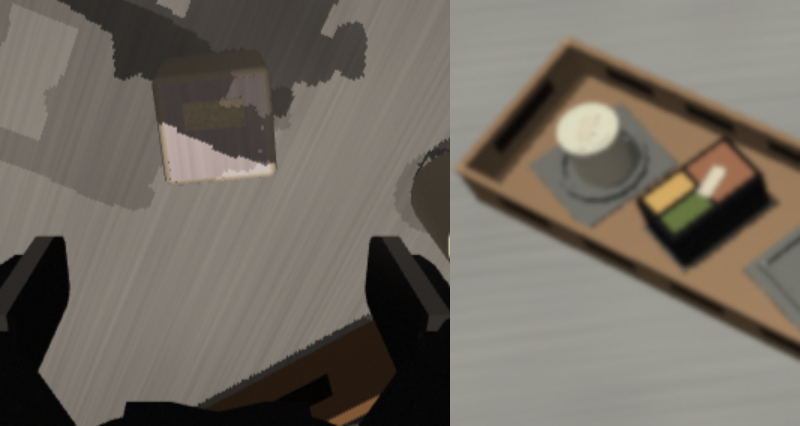

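The tub stands in the ring. The pot's top corners are at about (212,153), (287,145), (295,215) and (221,222) in the full wrist picture, so it is turned a few degrees in the gripper.

```bash
python3 - <<'E'
from h import *
p=eyes.camera_params('wrist')
c=np.array([onz(p,a,.06) for a in [(212,153),(287,145),(295,215),(221,222)]]);m=c.mean(0);print(m.round(4))
a=[]
for i in range(4):
    d=c[(i+1)%4]-c[i]; a.append(np.degrees(np.arctan2(d[1],d[0]))%90);print(a[-1], np.linalg.norm(d))
go(m[0],m[1],.092,np.mean(a))
E
```

```text
[0.4373 0.0944 0.06  ]
28.015926342823224 0.054236556322906006
29.99790476795919 0.05447857687195018
27.68631830757576 0.057055330627083095
27.02751444233479 0.05412581601685604
shift cm [ 0.5  -0.04 14.33] heading 21.9 wz -6.329480988893437 tilt 0.04
```

```bash
python3 -m inch '[{"dx":0.5,"dy":0,"dz":2,"wx":0,"wy":0,"wz":-6.3},{"dx":0,"dy":0,"dz":4,"wx":0,"wy":0,"wz":0},{"dx":0,"dy":0,"dz":3.5,"wx":0,"wy":0,"wz":0},{"dx":0,"dy":0,"dz":2.5,"wx":0,"wy":0,"wz":0},{"dx":0,"dy":0,"dz":1.5,"wx":0,"wy":0,"wz":0},{"dx":0,"dy":0,"dz":0.8,"wx":0,"wy":0,"wz":0},{"dx":0,"dy":0,"dz":0,"wx":0,"wy":0,"wz":0}]'
python3 -m inch '[{"dx":0,"dy":0,"dz":0,"wx":0,"wy":0,"wz":0},{"dx":0,"dy":0,"dz":0,"wx":0,"wy":0,"wz":0},{"dx":0,"dy":0,"dz":0,"wx":0,"wy":0,"wz":0},{"dx":0,"dy":0,"dz":0,"wx":0,"wy":0,"wz":0},{"dx":0,"dy":0,"dz":0,"wx":0,"wy":0,"wz":0},{"dx":0,"dy":0,"dz":0,"wx":0,"wy":0,"wz":0}]' 0 30
```

```text
t: 12.25
tcp_pos: [0.4375, 0.0944, 0.0917]
tool_rot: [0.513, 0.858, -0.0, -0.0]
force: [0.8, 0.1, 0.2]
finger_gap: 1.001
gripper_force: 0.0
t: 13.0
tcp_pos: [0.4378, 0.0946, 0.0926]
tool_rot: [0.513, 0.858, 0.0, 0.001]
force: [-0.4, 0.0, 6.6]
finger_gap: 0.675
gripper_force: 33.3
```

```bash
python3 -m inch '[{"dx":0,"dy":0,"dz":-0.5,"wx":0,"wy":0,"wz":0},{"dx":0,"dy":0,"dz":-1.5,"wx":0,"wy":0,"wz":0},{"dx":0,"dy":0,"dz":-3,"wx":0,"wy":0,"wz":0},{"dx":0,"dy":0,"dz":-3,"wx":0,"wy":0,"wz":-6},{"dx":0,"dy":0,"dz":-2,"wx":0,"wy":0,"wz":-8},{"dx":0,"dy":0,"dz":-1,"wx":0,"wy":0,"wz":-8},{"dx":-1.5,"dy":-0.4,"dz":0,"wx":0,"wy":0,"wz":-4},{"dx":-3,"dy":-0.9,"dz":0,"wx":0,"wy":0,"wz":0},{"dx":-4,"dy":-1.1,"dz":0,"wx":0,"wy":0,"wz":0},{"dx":-4.5,"dy":-1.2,"dz":0,"wx":0,"wy":0,"wz":0}]'
python3 -m inch '[{"dx":-4.5,"dy":-1.2,"dz":0,"wx":0,"wy":0,"wz":0},{"dx":-4,"dy":-1.1,"dz":0,"wx":0,"wy":0,"wz":0},{"dx":-3.5,"dy":-1,"dz":0,"wx":0,"wy":0,"wz":0},{"dx":-2.5,"dy":-0.7,"dz":0,"wx":0,"wy":0,"wz":0},{"dx":-1,"dy":-0.3,"dz":0,"wx":0,"wy":0,"wz":0},{"dx":0,"dy":0,"dz":0,"wx":0,"wy":0,"wz":0}]'
python3 - <<'E'
from h import *
s,p,im=snap('side','s5.png'); S=snap('scene','c5.png')
cv2.imwrite('pics/m5.png',np.hstack([cv2.resize(im[60:220,180:340],(400,400)),cv2.resize(S[2][140:300,120:280],(400,400))]))
go(.623,-.137,.14,54)
E
```

```text
t: 14.25
tcp_pos: [0.5208, -0.0115, 0.2017]
tool_rot: [0.306, 0.952, 0.0, -0.001]
force: [1.0, 0.2, -2.8]
finger_gap: 0.676
gripper_force: 33.2
t: 15.0
tcp_pos: [0.6213, -0.1363, 0.2014]
tool_rot: [0.307, 0.952, 0.0, -0.001]
force: [-0.2, 0.1, -2.1]
finger_gap: 0.68
gripper_force: 33.2
shift cm [-0.31 -0.    6.15] heading 54.3 wz 0.3309637953527158 tilt 0.16
```

View pics/m5.png

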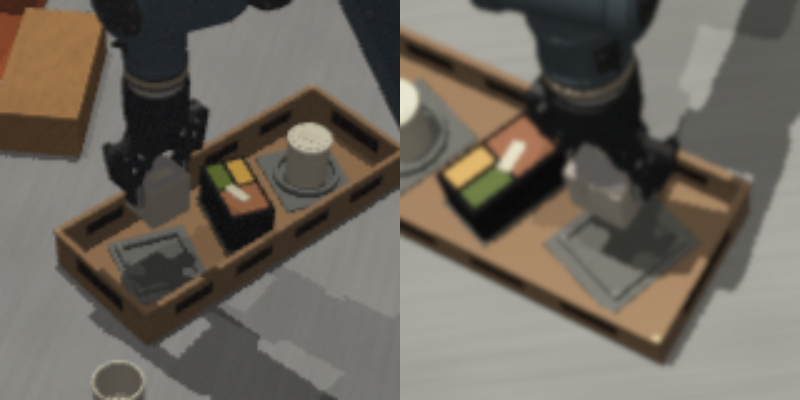

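The pot hangs above the pocket, square to it, so I lower it.

```bash
python3 -m inch '[{"dx":-0.2,"dy":0,"dz":1.5,"wx":0,"wy":0,"wz":0},{"dx":0,"dy":0,"dz":3,"wx":0,"wy":0,"wz":0},{"dx":0,"dy":0,"dz":2.5,"wx":0,"wy":0,"wz":0},{"dx":0,"dy":0,"dz":1.5,"wx":0,"wy":0,"wz":0},{"dx":0,"dy":0,"dz":0.7,"wx":0,"wy":0,"wz":0},{"dx":0,"dy":0,"dz":0.4,"wx":0,"wy":0,"wz":0},{"dx":0,"dy":0,"dz":0.2,"wx":0,"wy":0,"wz":0},{"dx":0,"dy":0,"dz":0,"wx":0,"wy":0,"wz":0}]'
python3 -m inch '[{"dx":0,"dy":0,"dz":0.1,"wx":0,"wy":0,"wz":0},{"dx":0,"dy":0,"dz":0.1,"wx":0,"wy":0,"wz":0},{"dx":0,"dy":0,"dz":0,"wx":0,"wy":0,"wz":0}]'
```

```text
t: 16.1
tcp_pos: [0.6232, -0.1372, 0.1074]
tool_rot: [0.306, 0.952, 0.0, 0.0]
force: [-7.1, 2.5, 12.9]
finger_gap: 0.674
gripper_force: 34.6
t: 16.48
tcp_pos: [0.6233, -0.1374, 0.1068]
tool_rot: [0.306, 0.952, -0.0, 0.0]
force: [-9.0, 3.0, 21.0]
finger_gap: 0.674
gripper_force: 35.4
```

Contact came 6 mm early, so the pot is probably on the rim. I lift it and look.

```bash
python3 -m inch '[{"dx":0,"dy":0,"dz":-0.5,"wx":0,"wy":0,"wz":0},{"dx":0,"dy":0,"dz":-1,"wx":0,"wy":0,"wz":0},{"dx":0,"dy":0,"dz":0,"wx":0,"wy":0,"wz":0}]'
python3 - <<'E'
from h import *
s,p,im=snap('side','s6.png'); S=snap('scene','c6.png'); W=snap('wrist','w6.png')
cv2.imwrite('pics/m6.png',np.hstack([cv2.resize(im[120:200,200:280],(400,400),interpolation=2),cv2.resize(S[2][195:275,165:245],(400,400),interpolation=2)]))
# sub-pixel corners from the first pictures
for n,f,x0 in [('side','pics/side0.png',(200,120)),('scene','pics/scene0.png',(165,195))]:
    i=cv2.imread(f); cv2.imwrite(f'pics/z_{n}.png',cv2.resize(i[x0[1]:x0[1]+80,x0[0]:x0[0]+80],(400,400),interpolation=2))
cv2.imwrite('pics/z.png',np.hstack([cv2.imread('pics/z_side.png'),cv2.imread('pics/z_scene.png')]))
b=np.array([.5,0,0])
print(s['tcp_pos'])
E
```

```text
t: 16.85
tcp_pos: [0.6244, -0.138, 0.1179]
tool_rot: [0.307, 0.952, -0.0, 0.001]
force: [0.2, 0.4, -2.7]
finger_gap: 0.672
gripper_force: 33.0
[ 0.6243908  -0.13797818  0.11788089]
```

View pics/m6.png

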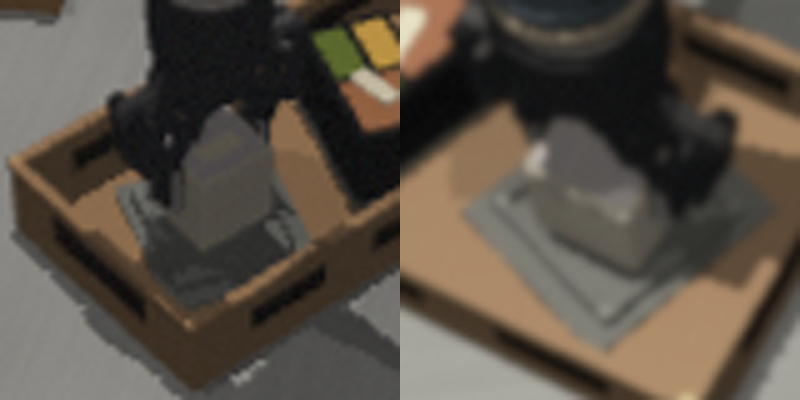

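View pics/z.png

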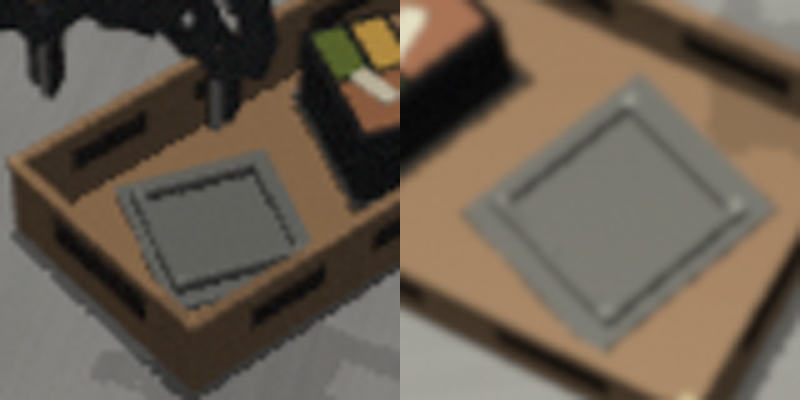

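The scene view suggests the pot is offset or turned relative to the rim. I project where it should be and remeasure the pocket from its plate corners: (638,75), (775,208), (605,350) and (465,212) in the zoomed crop.

```bash
python3 - <<'E'
from h import *
S=eyes.camera_params('scene');D=eyes.camera_params('side');s=sense()
L=[((u-400)/5+165,v/5+195) for u,v in [(638,75),(775,208),(605,350),(465,212)]]
c=np.array([onz(S,a,.008) for a in L]);print('plate scene',c.mean(0).round(4))
for i in range(4):
    d=c[(i+1)%4]-c[i]; print(np.degrees(np.arctan2(d[1],d[0]))%90, np.linalg.norm(d))
L=[(u/5+200,v/5+120) for u,v in [(118,188),(268,150),(310,240)]]
c=np.array([onz(D,a,.008) for a in L]);print('plate side',((c[0]+c[2])/2).round(4))
for i in range(2):
    d=c[(i+1)]-c[i]; print(np.degrees(np.arctan2(d[1],d[0]))%90, np.linalg.norm(d))
T=R.from_quat(s['tool_rot']).as_matrix(); zb=s['tcp_pos'][2]-.0926
for z in (zb,zb+.06):
    X=[np.append((s['tcp_pos']+T@[a,b,0])[:2],z) for a,b in [(.029,.029),(.029,-.029),(-.029,-.029),(-.029,.029)]]
    print(z.round(3),'scene',((proj(S,X)-[165,195])*5+[400,0]).round(0).tolist(),'side',((proj(D,X)-[200,120])*5).round(0).tolist())
E
```

```text
plate scene [ 0.6203 -0.1369  0.008 ]
36.200385456901856 0.1026198893520784
36.0351269380932 0.10783706986075639
37.91592460169849 0.10209696863420956
36.333505800165696 0.11089343154373973
plate side [ 0.6267 -0.1499  0.008 ]
35.38367024638808 0.10318919135521903
33.52716121179286 0.08472034665607013
0.024 scene [[700.0, 178.0], [598.0, 128.0], [533.0, 222.0], [637.0, 275.0]] side [[205.0, 258.0], [277.0, 216.0], [220.0, 165.0], [148.0, 206.0]]
0.084 scene [[692.0, 119.0], [585.0, 67.0], [517.0, 165.0], [626.0, 219.0]] side [[204.0, 191.0], [278.0, 149.0], [220.0, 97.0], [146.0, 138.0]]
```

The pot is where I expected, but the pocket's sides run at about 37° (mod 90), not 54°: in all the pictures the inserts are turned about 18° to the crate walls. I turn the pot by 18° and try again.

```bash
python3 -m inch '[{"dx":0.2,"dy":-0.1,"dz":-0.5,"wx":0,"wy":0,"wz":6},{"dx":0,"dy":0,"dz":0,"wx":0,"wy":0,"wz":8},{"dx":0,"dy":0,"dz":0,"wx":0,"wy":0,"wz":3.5},{"dx":0,"dy":0,"dz":0,"wx":0,"wy":0,"wz":0}]'
python3 - <<'E'
from h import *
go(.6215,-.137,.1006,36.8)
# scene view: pile top corners, two heights
S=eyes.camera_params('scene')
for z in (.06,.08):
    c=np.array([onz(S,(u/2+50,v/2+70),z) for u,v in [(240,232),(272,268),(207,310),(172,284)]]);print(c.mean(0).round(3))
    for i in range(4):
        d=c[(i+1)%4]-c[i]; print((np.degrees(np.arctan2(d[1],d[0]))%180).round(1), np.linalg.norm(d).round(3))
E
```

```text
t: 17.5
tcp_pos: [0.6211, -0.1372, 0.1213]
tool_rot: [0.447, 0.894, -0.0, -0.001]
force: [0.4, 1.0, -2.5]
finger_gap: 0.676
gripper_force: 32.8
shift cm [-0.01  0.05  2.07] heading 36.8 wz 0.042183866693704886 tilt 0.06
[ 0.551 -0.242  0.06 ]
33.1 0.068
121.2 0.091
45.5 0.058
127.6 0.104
[ 0.563 -0.239  0.08 ]
33.1 0.066
121.2 0.09
45.5 0.057
127.6 0.102
```

```bash
python3 -m inch '[{"dx":0,"dy":0,"dz":0.5,"wx":0,"wy":0,"wz":0},{"dx":0,"dy":0,"dz":0.7,"wx":0,"wy":0,"wz":0},{"dx":0,"dy":0,"dz":0.4,"wx":0,"wy":0,"wz":0},{"dx":0,"dy":0,"dz":0.2,"wx":0,"wy":0,"wz":0},{"dx":0,"dy":0,"dz":0,"wx":0,"wy":0,"wz":0}]'
python3 -m inch '[{"dx":0,"dy":0,"dz":0.1,"wx":0,"wy":0,"wz":0},{"dx":0,"dy":0,"dz":0.1,"wx":0,"wy":0,"wz":0},{"dx":0,"dy":0,"dz":0,"wx":0,"wy":0,"wz":0}]'
```

```text
t: 18.12
tcp_pos: [0.6212, -0.1373, 0.1037]
tool_rot: [0.448, 0.894, -0.0, -0.0]
force: [-1.0, -1.0, -2.5]
finger_gap: 0.676
gripper_force: 32.9
t: 18.5
tcp_pos: [0.6213, -0.1373, 0.1019]
tool_rot: [0.448, 0.894, 0.0, -0.0]
force: [0.1, 0.3, -2.6]
finger_gap: 0.675
gripper_force: 32.9
```

Now it goes inside the rim.

```bash
python3 -m inch '[{"dx":0,"dy":0,"dz":0.1,"wx":0,"wy":0,"wz":0},{"dx":0,"dy":0,"dz":0.05,"wx":0,"wy":0,"wz":0},{"dx":0,"dy":0,"dz":0,"wx":0,"wy":0,"wz":0}]'

```

```text
t: 18.88
tcp_pos: [0.6214, -0.1374, 0.1007]
tool_rot: [0.448, 0.894, -0.0, 0.0]
force: [-0.5, -0.4, -0.0]
finger_gap: 0.674
gripper_force: 33.2
```

```bash
python3 -m inch '[{"dx":0,"dy":0,"dz":0.05,"wx":0,"wy":0,"wz":0},{"dx":0,"dy":0,"dz":0,"wx":0,"wy":0,"wz":0}]'
python3 -m inch '[{"dx":0,"dy":0,"dz":0,"wx":0,"wy":0,"wz":0},{"dx":0,"dy":0,"dz":0,"wx":0,"wy":0,"wz":0},{"dx":0,"dy":0,"dz":0,"wx":0,"wy":0,"wz":0},{"dx":0,"dy":0,"dz":-1,"wx":0,"wy":0,"wz":0},{"dx":0,"dy":0,"dz":-3,"wx":0,"wy":0,"wz":0},{"dx":0,"dy":0,"dz":-4.5,"wx":0,"wy":0,"wz":0},{"dx":-2,"dy":-2.5,"dz":-4.5,"wx":0,"wy":0,"wz":0},{"dx":-3,"dy":-4,"dz":-4,"wx":0,"wy":0,"wz":0},{"dx":-3,"dy":-4,"dz":-2,"wx":0,"wy":0,"wz":0},{"dx":-1,"dy":-1.5,"dz":0,"wx":0,"wy":0,"wz":0}]' 1
python3 -m inch '[{"dx":0,"dy":0,"dz":0,"wx":0,"wy":0,"wz":0},{"dx":0,"dy":0,"dz":0,"wx":0,"wy":0,"wz":0}]'
python3 - <<'E'
from h import *
s,p,im=snap('wrist','w7.png'); print(s['tcp_pos'])
S=snap('scene','c7.png')
E
```

```text
t: 19.12
tcp_pos: [0.6214, -0.1373, 0.1006]
tool_rot: [0.448, 0.894, -0.0, 0.0]
force: [-1.1, 0.7, 4.9]
finger_gap: 0.675
gripper_force: 33.7
t: 20.38
tcp_pos: [0.5795, -0.2834, 0.2921]
tool_rot: [0.449, 0.894, -0.001, 0.003]
force: [0.3, -0.3, 0.5]
finger_gap: 1.002
gripper_force: 0.0
t: 20.62
tcp_pos: [0.5792, -0.2783, 0.2877]
tool_rot: [0.447, 0.894, 0.001, -0.002]
force: [-0.2, 0.6, -0.2]
finger_gap: 1.0
gripper_force: 0.0
[ 0.57919253 -0.2783141   0.28768631]
```

View pics/w7.png

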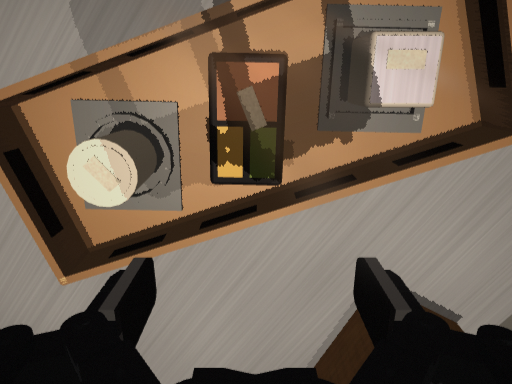

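All three inserts are parallel to each other, and the tub and pot stand in place. The pile's top corners are (209,53), (287,53), (281,184) and (211,182).

```bash
python3 - <<'E'
from h import *
p=eyes.camera_params('wrist')
L=[(209,53),(287,53),(282,185),(210,183)]
for z in (.06,.07,.08,.09):
    c=np.array([onz(p,a,z) for a in L]); d=[c[(i+1)%4]-c[i] for i in range(4)]
    print(z,c.mean(0).round(4),[np.linalg.norm(x).round(4) for x in d],[(np.degrees(np.arctan2(x[1],x[0]))%180).round(1) for x in d])
print('lid',onz(p,(102,172),.076).round(4),'ring plate',np.mean([onz(p,a,.008) for a in [(74,99),(179,102),(182,210),(76,210)]],0).round(4))
print('pot',np.mean([onz(p,a,.068) for a in [(372,32),(441,32),(434,107),(368,105)]],0).round(4),'pocket',np.mean([onz(p,a,.008) for a in [(327,4),(440,7),(423,132),(319,129)]],0).round(4))
print('ptop tri');S=eyes.camera_params('scene')
for a,u in zip(L,[(240,232),(172,284)]): pass
E
```

```text
0.06 [ 0.5473 -0.2458  0.06  ] [np.float64(0.0626), np.float64(0.1107), np.float64(0.0649), np.float64(0.1089)] [np.float64(36.9), np.float64(126.3), np.float64(35.3), np.float64(125.1)]
0.07 [ 0.5468 -0.2447  0.07  ] [np.float64(0.0605), np.float64(0.107), np.float64(0.0627), np.float64(0.1052)] [np.float64(36.9), np.float64(126.3), np.float64(35.3), np.float64(125.1)]
0.08 [ 0.5462 -0.2437  0.08  ] [np.float64(0.0584), np.float64(0.1033), np.float64(0.0605), np.float64(0.1016)] [np.float64(36.9), np.float64(126.3), np.float64(35.3), np.float64(125.1)]
0.09 [ 0.5457 -0.2426  0.09  ] [np.float64(0.0563), np.float64(0.0996), np.float64(0.0584), np.float64(0.0979)] [np.float64(36.9), np.float64(126.3), np.float64(35.3), np.float64(125.1)]
lid [ 0.4734 -0.3508  0.076 ] ring plate [ 0.4733 -0.3544  0.008 ]
pot [ 0.6219 -0.1376  0.068 ] pocket [ 0.6208 -0.1378  0.008 ]
ptop tri
```

The pile top is about 0.06 m above the table, centred at (0.547,-0.246), with its short side at 36.3°. Next I move to the meal pack.

```bash
python3 -m inch '[{"dx":2,"dy":1.6,"dz":0,"wx":0,"wy":0,"wz":0},{"dx":3.5,"dy":2.8,"dz":0,"wx":0,"wy":0,"wz":0},{"dx":4.2,"dy":3.4,"dz":0,"wx":0,"wy":0,"wz":0},{"dx":4.5,"dy":3.6,"dz":0.6,"wx":0,"wy":0,"wz":0},{"dx":4.5,"dy":3.6,"dz":0.7,"wx":0,"wy":0,"wz":0},{"dx":4.5,"dy":3.6,"dz":0.7,"wx":0,"wy":0,"wz":0},{"dx":4.5,"dy":3.6,"dz":0.7,"wx":0,"wy":0,"wz":0},{"dx":4.5,"dy":3.6,"dz":0.7,"wx":0,"wy":0,"wz":0},{"dx":4,"dy":3.2,"dz":0.7,"wx":0,"wy":0,"wz":0},{"dx":3,"dy":2.3,"dz":0.7,"wx":0,"wy":0,"wz":0}]'
python3 -m inch '[{"dx":1.5,"dy":1.1,"dz":0,"wx":0,"wy":0,"wz":-7},{"dx":0,"dy":0,"dz":0,"wx":0,"wy":0,"wz":-9},{"dx":0,"dy":0,"dz":0,"wx":0,"wy":0,"wz":-9},{"dx":0,"dy":0,"dz":0,"wx":0,"wy":0,"wz":-8},{"dx":0,"dy":0,"dz":0,"wx":0,"wy":0,"wz":0}]'
python3 - <<'E'
from h import *
s,p,im=snap('wrist','w8.png')
go(.5935,.242,.07,70)
hsv=cv2.cvtColor(im,cv2.COLOR_BGR2HSV); m=((hsv[...,2]<60)|((hsv[...,1]>90))).astype(np.uint8); m[255:]=0
n,l,st,ce=cv2.connectedComponentsWithStats(m)
for i in range(1,n):
    if st[i,4]>3000:
        c,_=cv2.findContours((l==i).astype(np.uint8),cv2.RETR_EXTERNAL,2)
        print(st[i],ce[i],cv2.minAreaRect(c[0]))
E
```

```text
t: 21.98
tcp_pos: [0.5933, 0.2258, 0.2406]
tool_rot: [0.446, 0.895, 0.0, -0.001]
force: [1.0, -0.6, -1.0]
finger_gap: 0.999
gripper_force: 0.0
t: 22.6
tcp_pos: [0.5935, 0.2417, 0.2407]
tool_rot: [0.175, 0.985, -0.0, -0.001]
force: [0.2, 0.7, 0.7]
finger_gap: 1.0
gripper_force: 0.0
shift cm [ 0.03  0.05 17.08] heading 69.8 wz -0.23584290528675922 tilt 0.06
[  350    18   112   162 14141] [408.71006294  99.14510996] ((410.87164306640625, 99.64425659179688), (149.27993774414062, 108.04129791259766), 81.46923065185547)
[ 208  110   87  130 9311] [253.32359575 174.17012136] ((251.0, 174.5), (129.0, 86.0), 90.0)
```

View pics/w8.png

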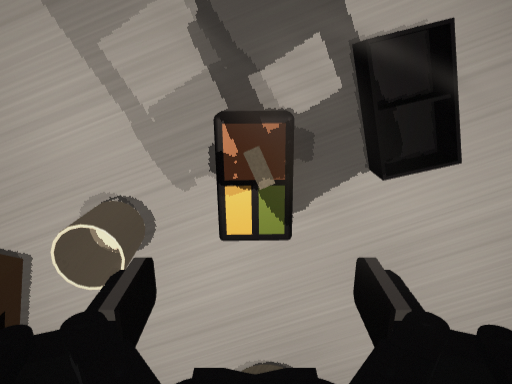

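The meal pack lies square in the gripper, with its top face spanning roughly x 217–292 and y 116–240. The open tub and tray are clear of the fingers.

```bash
python3 - <<'E'
from h import *
p=eyes.camera_params('wrist')
L=[(215,116),(294,116),(291,240),(220,240)]
c=np.array([onz(p,a,.036) for a in L]); d=[c[(i+1)%4]-c[i] for i in range(4)];m=c.mean(0)
print(m.round(4),[np.linalg.norm(x).round(4) for x in d],[(np.degrees(np.arctan2(x[1],x[0]))%180).round(1) for x in d])
go(m[0],m[1],.078,70)
E
```

```text
[0.5949 0.2415 0.036 ] [np.float64(0.0617), np.float64(0.1068), np.float64(0.0623), np.float64(0.1068)] [np.float64(69.8), np.float64(160.4), np.float64(69.8), np.float64(160.1)]
shift cm [-0.11  0.06 16.28] heading 69.8 wz -0.23584290528675922 tilt 0.06
```

```bash
python3 -m inch '[{"dx":-0.1,"dy":0.1,"dz":2,"wx":0,"wy":0,"wz":0},{"dx":0,"dy":0,"dz":4,"wx":0,"wy":0,"wz":0},{"dx":0,"dy":0,"dz":4,"wx":0,"wy":0,"wz":0},{"dx":0,"dy":0,"dz":3,"wx":0,"wy":0,"wz":0},{"dx":0,"dy":0,"dz":1.8,"wx":0,"wy":0,"wz":0},{"dx":0,"dy":0,"dz":0.9,"wx":0,"wy":0,"wz":0},{"dx":0,"dy":0,"dz":0.3,"wx":0,"wy":0,"wz":0},{"dx":0,"dy":0,"dz":0,"wx":0,"wy":0,"wz":0}]'
python3 -m inch '[{"dx":0,"dy":0,"dz":0,"wx":0,"wy":0,"wz":0},{"dx":0,"dy":0,"dz":0,"wx":0,"wy":0,"wz":0},{"dx":0,"dy":0,"dz":0,"wx":0,"wy":0,"wz":0},{"dx":0,"dy":0,"dz":0,"wx":0,"wy":0,"wz":0},{"dx":0,"dy":0,"dz":0,"wx":0,"wy":0,"wz":0},{"dx":0,"dy":0,"dz":0,"wx":0,"wy":0,"wz":0}]' 0 35
```

```text
t: 23.65
tcp_pos: [0.5969, 0.2406, 0.0818]
tool_rot: [0.175, 0.984, 0.0, 0.001]
force: [0.6, 0.6, -0.3]
finger_gap: 1.001
gripper_force: 0.0
t: 24.4
tcp_pos: [0.5969, 0.2405, 0.0821]
tool_rot: [0.175, 0.985, 0.0, 0.001]
force: [-1.3, -1.1, 6.8]
finger_gap: 0.74
gripper_force: 40.7
```

```bash
python3 -m inch '[{"dx":0,"dy":0,"dz":-0.5,"wx":0,"wy":0,"wz":0},{"dx":0,"dy":0,"dz":-1.5,"wx":0,"wy":0,"wz":0},{"dx":0,"dy":0,"dz":-3,"wx":0,"wy":0,"wz":0},{"dx":0,"dy":0,"dz":-3.5,"wx":0,"wy":0,"wz":4},{"dx":0,"dy":0,"dz":-3.5,"wx":0,"wy":0,"wz":8},{"dx":0,"dy":0,"dz":-2,"wx":0,"wy":0,"wz":9},{"dx":0,"dy":0,"dz":0,"wx":0,"wy":0,"wz":8.5},{"dx":-1,"dy":-0.9,"dz":0,"wx":0,"wy":0,"wz":4},{"dx":-2,"dy":-1.8,"dz":0,"wx":0,"wy":0,"wz":0},{"dx":-3,"dy":-2.7,"dz":0,"wx":0,"wy":0,"wz":0}]'
python3 -m inch '[{"dx":-3.7,"dy":-3.3,"dz":0,"wx":0,"wy":0,"wz":0},{"dx":-4,"dy":-3.6,"dz":0,"wx":0,"wy":0,"wz":0},{"dx":-4,"dy":-3.6,"dz":0,"wx":0,"wy":0,"wz":0},{"dx":-4,"dy":-3.6,"dz":0,"wx":0,"wy":0,"wz":0},{"dx":-4,"dy":-3.6,"dz":0,"wx":0,"wy":0,"wz":0},{"dx":-3.7,"dy":-3.3,"dz":0,"wx":0,"wy":0,"wz":0},{"dx":-3,"dy":-2.7,"dz":0,"wx":0,"wy":0,"wz":0},{"dx":-2,"dy":-1.8,"dz":0,"wx":0,"wy":0,"wz":0},{"dx":-1,"dy":-1,"dz":0,"wx":0,"wy":0,"wz":0},{"dx":0,"dy":0,"dz":0,"wx":0,"wy":0,"wz":0}]'
python3 - <<'E'
from h import *
print(sense()['finger_gap'],sense()['force']); go(.5483,-.2473,.06+.082,36.3)
E
```

```text
t: 25.65
tcp_pos: [0.5889, 0.1602, 0.2213]
tool_rot: [0.451, 0.893, 0.0, 0.0]
force: [0.2, -0.9, -3.1]
finger_gap: 0.742
gripper_force: 39.7
t: 26.9
tcp_pos: [0.5495, -0.234, 0.2211]
tool_rot: [0.452, 0.892, 0.0, -0.0]
force: [1.1, 0.2, -3.0]
finger_gap: 0.738
gripper_force: 39.7
0.7383570812023039 [ 1.05407967  0.16047412 -2.95677778]
shift cm [-1.   -0.89  7.91] heading 36.2 wz -0.0808176371921121 tilt 0.02
```

```bash
python3 -m inch '[{"dx":-0.5,"dy":-0.4,"dz":0.5,"wx":0,"wy":0,"wz":0},{"dx":-0.5,"dy":-0.5,"dz":1.5,"wx":0,"wy":0,"wz":0},{"dx":0,"dy":0,"dz":1.5,"wx":0,"wy":0,"wz":0},{"dx":0,"dy":0,"dz":1,"wx":0,"wy":0,"wz":0},{"dx":0,"dy":0,"dz":0.6,"wx":0,"wy":0,"wz":0},{"dx":0,"dy":0,"dz":0.2,"wx":0,"wy":0,"wz":0},{"dx":0,"dy":0,"dz":0,"wx":0,"wy":0,"wz":0},{"dx":0,"dy":0,"dz":0,"wx":0,"wy":0,"wz":0}]'
python3 - <<'E'
from h import *
s,p,im=snap('side','s9.png'); S=snap('scene','c9.png'); go(.5483,-.2473,.06+.082,36.3)
E
```

```text
t: 27.9
tcp_pos: [0.5487, -0.2473, 0.1685]
tool_rot: [0.452, 0.892, -0.0, 0.001]
force: [0.2, -0.5, -2.8]
finger_gap: 0.745
gripper_force: 39.7
shift cm [ 0.02 -0.03  2.65] heading 36.3 wz -0.0004280774012386246 tilt 0.06
```

```bash
python3 -m inch '[{"dx":0,"dy":0,"dz":0.3,"wx":0,"wy":0,"wz":0},{"dx":0,"dy":0,"dz":0.3,"wx":0,"wy":0,"wz":0},{"dx":0,"dy":0,"dz":0.3,"wx":0,"wy":0,"wz":0},{"dx":0,"dy":0,"dz":0.2,"wx":0,"wy":0,"wz":0},{"dx":0,"dy":0,"dz":0,"wx":0,"wy":0,"wz":0}]'
python3 -m inch '[{"dx":0,"dy":0,"dz":0.2,"wx":0,"wy":0,"wz":0},{"dx":0,"dy":0,"dz":0.2,"wx":0,"wy":0,"wz":0},{"dx":0,"dy":0,"dz":0.1,"wx":0,"wy":0,"wz":0},{"dx":0,"dy":0,"dz":0,"wx":0,"wy":0,"wz":0}]'
```

```text
t: 28.62
tcp_pos: [0.5484, -0.247, 0.1567]
tool_rot: [0.452, 0.892, 0.0, -0.0]
force: [0.4, -0.6, -2.3]
finger_gap: 0.741
gripper_force: 39.7
t: 29.12
tcp_pos: [0.5484, -0.2471, 0.1519]
tool_rot: [0.452, 0.892, -0.0, -0.0]
force: [0.6, 1.3, -3.2]
finger_gap: 0.746
gripper_force: 39.7
```

```bash
python3 -m inch '[{"dx":0,"dy":0,"dz":0.1,"wx":0,"wy":0,"wz":0},{"dx":0,"dy":0,"dz":0.1,"wx":0,"wy":0,"wz":0},{"dx":0,"dy":0,"dz":0.1,"wx":0,"wy":0,"wz":0},{"dx":0,"dy":0,"dz":0,"wx":0,"wy":0,"wz":0}]'
python3 -m inch '[{"dx":0,"dy":0,"dz":0.1,"wx":0,"wy":0,"wz":0},{"dx":0,"dy":0,"dz":0.1,"wx":0,"wy":0,"wz":0},{"dx":0,"dy":0,"dz":0,"wx":0,"wy":0,"wz":0}]'
```

```text
t: 29.62
tcp_pos: [0.5484, -0.2471, 0.1489]
tool_rot: [0.452, 0.892, -0.0, -0.0]
force: [0.3, -0.5, -2.8]
finger_gap: 0.74
gripper_force: 39.7
t: 30.0
tcp_pos: [0.5484, -0.2471, 0.1468]
tool_rot: [0.452, 0.892, 0.0, -0.0]
force: [-0.1, -0.8, -3.9]
finger_gap: 0.742
gripper_force: 39.7
```

```bash
python3 -m inch '[{"dx":0,"dy":0,"dz":0.1,"wx":0,"wy":0,"wz":0},{"dx":0,"dy":0,"dz":0.1,"wx":0,"wy":0,"wz":0},{"dx":0,"dy":0,"dz":0,"wx":0,"wy":0,"wz":0}]'
python3 -m inch '[{"dx":0,"dy":0,"dz":0.1,"wx":0,"wy":0,"wz":0},{"dx":0,"dy":0,"dz":0.05,"wx":0,"wy":0,"wz":0},{"dx":0,"dy":0,"dz":0,"wx":0,"wy":0,"wz":0}]'
```

```text
t: 30.38
tcp_pos: [0.5485, -0.2471, 0.1464]
tool_rot: [0.452, 0.892, -0.0, 0.0]
force: [-2.2, 1.6, 6.2]
finger_gap: 0.742
gripper_force: 40.7
t: 30.75
tcp_pos: [0.5485, -0.2471, 0.1463]
tool_rot: [0.452, 0.892, -0.0, 0.001]
force: [-4.6, 2.7, 14.8]
finger_gap: 0.742
gripper_force: 41.8
```

```bash
python3 -m inch '[{"dx":0,"dy":0,"dz":0.05,"wx":0,"wy":0,"wz":0},{"dx":0,"dy":0,"dz":0.05,"wx":0,"wy":0,"wz":0},{"dx":0,"dy":0,"dz":0,"wx":0,"wy":0,"wz":0}]'
```

```text
t: 31.12
tcp_pos: [0.5485, -0.2471, 0.1463]
tool_rot: [0.452, 0.892, -0.0, 0.001]
force: [-5.9, 3.6, 20.1]
finger_gap: 0.74
gripper_force: 42.4
```

It touched at TCP z = 0.1464, so the pile top is at about 0.064 m. I ease off, release, lift and measure the result.

```bash
python3 -m inch '[{"dx":0,"dy":0,"dz":-0.1,"wx":0,"wy":0,"wz":0},{"dx":0,"dy":0,"dz":-0.1,"wx":0,"wy":0,"wz":0},{"dx":0,"dy":0,"dz":0,"wx":0,"wy":0,"wz":0}]'
python3 -m inch '[{"dx":0,"dy":0,"dz":0,"wx":0,"wy":0,"wz":0},{"dx":0,"dy":0,"dz":0,"wx":0,"wy":0,"wz":0},{"dx":0,"dy":0,"dz":0,"wx":0,"wy":0,"wz":0},{"dx":0,"dy":0,"dz":0,"wx":0,"wy":0,"wz":0},{"dx":0,"dy":0,"dz":-1,"wx":0,"wy":0,"wz":0},{"dx":0,"dy":0,"dz":-3,"wx":0,"wy":0,"wz":0},{"dx":0,"dy":0,"dz":-4,"wx":0,"wy":0,"wz":0},{"dx":-2,"dy":0,"dz":-4,"wx":0,"wy":0,"wz":0},{"dx":-2,"dy":0,"dz":-2,"wx":0,"wy":0,"wz":0},{"dx":0,"dy":0,"dz":0,"wx":0,"wy":0,"wz":0}]' 1
python3 - <<'E'
from h import *
s,p,im=snap('wrist','w10.png'); go(.415,.39,.26)
# film colours: warm/green saturated regions of the pack's top
hsv=cv2.cvtColor(im,cv2.COLOR_BGR2HSV); v=hsv[...,2]
c0=proj(p,[.547,-.2455,.1])[0]; print('expected centre',c0.round(1))
m=(v<45).astype(np.uint8); m[250:]=0
cs,_=cv2.findContours(m,cv2.RETR_EXTERNAL,2)
for c in cs:
    if cv2.contourArea(c)>3000: print(cv2.boundingRect(c),cv2.minAreaRect(c),cv2.contourArea(c))
X=[]
R2=R.from_euler('z',36.3,degrees=True).as_matrix()
for a,b in [(.032,.055),(.032,-.055),(-.032,-.055),(-.032,.055)]: X.append(R2@[a,b,0]+[.547,-.2455,.1])
print('predicted pack top',proj(p,X).round(1).tolist())
E
```

```text
t: 31.5
tcp_pos: [0.5485, -0.2471, 0.1463]
tool_rot: [0.452, 0.892, -0.0, 0.0]
force: [-3.6, 1.4, 9.3]
finger_gap: 0.741
gripper_force: 41.2
t: 32.75
tcp_pos: [0.5735, -0.2809, 0.2871]
tool_rot: [0.452, 0.892, -0.001, 0.003]
force: [-0.3, 0.2, -0.0]
finger_gap: 0.999
gripper_force: 0.0
shift cm [63.27 26.94  2.46] heading 36.3 wz None tilt 0.06
expected centre [253.2 128.1]
(0, 96, 75, 154) ((32.23039627075195, 177.2162628173828), (159.1699981689453, 43.83134078979492), 67.9637680053711) 3793.5
(210, 89, 86, 108) ((252.24636840820312, 142.42062377929688), (110.56765747070312, 81.82460021972656), 87.39744567871094) 4564.5
predicted pack top [[299.6, 47.5], [293.9, 198.2], [212.8, 198.3], [206.6, 47.6]]
```

The pack's measured outline (x 210–296, bottom edge at row 197) matches the predicted square placement. Now the carton.

```bash
python3 -m inch '[{"dx":2,"dy":0.9,"dz":0,"wx":0,"wy":0,"wz":0},{"dx":3.5,"dy":1.5,"dz":0,"wx":0,"wy":0,"wz":0},{"dx":4.8,"dy":2,"dz":0,"wx":0,"wy":0,"wz":0},{"dx":5,"dy":2.1,"dz":0,"wx":0,"wy":0,"wz":0},{"dx":5,"dy":2.1,"dz":0,"wx":0,"wy":0,"wz":0},{"dx":5,"dy":2.1,"dz":0.5,"wx":0,"wy":0,"wz":0},{"dx":5,"dy":2.1,"dz":0.7,"wx":0,"wy":0,"wz":0},{"dx":5,"dy":2.1,"dz":0.7,"wx":0,"wy":0,"wz":0},{"dx":5,"dy":2.1,"dz":0.7,"wx":0,"wy":0,"wz":0},{"dx":5,"dy":2.1,"dz":0.7,"wx":0,"wy":0,"wz":0}]'
python3 -m inch '[{"dx":5,"dy":2.1,"dz":0.4,"wx":0,"wy":0,"wz":0},{"dx":5,"dy":2.1,"dz":0,"wx":0,"wy":0,"wz":0},{"dx":4,"dy":1.8,"dz":0,"wx":0,"wy":0,"wz":0},{"dx":2.5,"dy":1.1,"dz":0,"wx":0,"wy":0,"wz":-5},{"dx":1.4,"dy":0.8,"dz":0,"wx":0,"wy":0,"wz":-9},{"dx":0,"dy":0,"dz":0,"wx":0,"wy":0,"wz":-10},{"dx":0,"dy":0,"dz":0,"wx":0,"wy":0,"wz":-10},{"dx":0,"dy":0,"dz":0,"wx":0,"wy":0,"wz":-10},{"dx":0,"dy":0,"dz":0,"wx":0,"wy":0,"wz":-10},{"dx":0,"dy":0,"dz":0,"wx":0,"wy":0,"wz":0}]'
python3 - <<'E'
from h import *
s,p,im=snap('wrist','w11.png'); go(.418,.391,.09)
print(proj(p,[.418,.391,.05]))
E
```

```text
t: 34.05
tcp_pos: [0.4541, 0.201, 0.2501]
tool_rot: [0.451, 0.892, -0.001, -0.002]
force: [0.1, 0.6, -0.2]
finger_gap: 1.001
gripper_force: 0.0
t: 35.3
tcp_pos: [0.4114, 0.3893, 0.2462]
tool_rot: [-0.002, 1.0, -0.001, -0.002]
force: [-0.4, -0.1, 0.5]
finger_gap: 1.0
gripper_force: 0.0
shift cm [-0.66  0.19 15.64] heading 90.2 wz None tilt 0.21
[[256.98855936 191.95611267]]
```

View pics/w11.png

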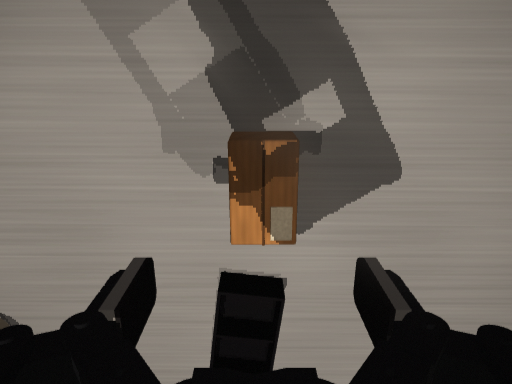

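The carton's top corners are (229,139), (299,139), (297,244) and (231,244), so it is nearly square to the gripper. The open tray lies well below it in the picture.

```bash
python3 - <<'E'
from h import *
p=eyes.camera_params('wrist')
c=np.array([onz(p,a,.05) for a in [(229,139),(299,139),(297,244),(231,244)]]); d=[c[(i+1)%4]-c[i] for i in range(4)];m=c.mean(0)
print(m.round(4),[np.linalg.norm(x).round(4) for x in d],[(np.degrees(np.arctan2(x[1],x[0]))%180).round(1) for x in d])
go(m[0],m[1],.082,90)
E
```

```text
[0.4205 0.3969 0.05  ] [np.float64(0.0542), np.float64(0.0898), np.float64(0.0563), np.float64(0.0898)] [np.float64(90.2), np.float64(1.4), np.float64(90.3), np.float64(180.0)]
shift cm [-0.92  0.78 16.44] heading 90.2 wz 0.1882355339866706 tilt 0.21
```

```bash
python3 -m inch '[{"dx":-0.5,"dy":0.4,"dz":2,"wx":0,"wy":0,"wz":0},{"dx":-0.4,"dy":0.4,"dz":4,"wx":0,"wy":0,"wz":0},{"dx":0,"dy":0,"dz":4,"wx":0,"wy":0,"wz":0},{"dx":0,"dy":0,"dz":3,"wx":0,"wy":0,"wz":0},{"dx":0,"dy":0,"dz":2,"wx":0,"wy":0,"wz":0},{"dx":0,"dy":0,"dz":0.9,"wx":0,"wy":0,"wz":0},{"dx":0,"dy":0,"dz":0.3,"wx":0,"wy":0,"wz":0},{"dx":0,"dy":0,"dz":0,"wx":0,"wy":0,"wz":0}]'
python3 -m inch '[{"dx":0,"dy":0,"dz":0,"wx":0,"wy":0,"wz":0},{"dx":0,"dy":0,"dz":0,"wx":0,"wy":0,"wz":0},{"dx":0,"dy":0,"dz":0,"wx":0,"wy":0,"wz":0},{"dx":0,"dy":0,"dz":0,"wx":0,"wy":0,"wz":0},{"dx":0,"dy":0,"dz":0,"wx":0,"wy":0,"wz":0},{"dx":0,"dy":0,"dz":0,"wx":0,"wy":0,"wz":0}]' 0 25
```

```text
t: 36.35
tcp_pos: [0.4234, 0.3978, 0.0857]
tool_rot: [-0.002, 1.0, 0.0, 0.0]
force: [0.4, -0.5, 0.2]
finger_gap: 0.996
gripper_force: 0.0
t: 37.1
tcp_pos: [0.4235, 0.3979, 0.0863]
tool_rot: [-0.003, 1.0, 0.0, 0.001]
force: [-0.7, -0.5, 5.6]
finger_gap: 0.656
gripper_force: 28.6
```

```bash
python3 -m inch '[{"dx":0,"dy":0,"dz":-0.5,"wx":0,"wy":0,"wz":0},{"dx":0,"dy":0,"dz":-1.5,"wx":0,"wy":0,"wz":0},{"dx":0,"dy":0,"dz":-3,"wx":0,"wy":0,"wz":3},{"dx":0,"dy":0,"dz":-3.5,"wx":0,"wy":0,"wz":7},{"dx":0,"dy":0,"dz":-3.5,"wx":0,"wy":0,"wz":9},{"dx":0,"dy":0,"dz":-2.5,"wx":0,"wy":0,"wz":9},{"dx":0,"dy":0,"dz":-1,"wx":0,"wy":0,"wz":9},{"dx":0,"dy":0,"dz":0,"wx":0,"wy":0,"wz":9},{"dx":-1,"dy":-0.5,"dz":0,"wx":0,"wy":0,"wz":6},{"dx":-2,"dy":-0.9,"dz":0,"wx":0,"wy":0,"wz":2}]'
python3 -m inch '[{"dx":-3,"dy":-1.4,"dz":0,"wx":0,"wy":0,"wz":0},{"dx":-4,"dy":-1.9,"dz":0,"wx":0,"wy":0,"wz":0},{"dx":-4.5,"dy":-2.1,"dz":0,"wx":0,"wy":0,"wz":0},{"dx":-4.5,"dy":-2.1,"dz":0,"wx":0,"wy":0,"wz":0},{"dx":-4.5,"dy":-2.1,"dz":0,"wx":0,"wy":0,"wz":0},{"dx":-4.5,"dy":-2.1,"dz":0,"wx":0,"wy":0,"wz":0},{"dx":-4.5,"dy":-2.1,"dz":0,"wx":0,"wy":0,"wz":0},{"dx":-4.5,"dy":-2.1,"dz":0,"wx":0,"wy":0,"wz":0},{"dx":-4.5,"dy":-2.1,"dz":0,"wx":0,"wy":0,"wz":0},{"dx":-4,"dy":-1.9,"dz":0,"wx":0,"wy":0,"wz":0}]'
python3 -c "
from h import *
go(.5488,-.2479,.1866,36.3)"
```

```text
t: 38.35
tcp_pos: [0.4316, 0.3659, 0.2412]
tool_rot: [0.452, 0.892, 0.0, 0.0]
force: [0.2, 0.5, -1.3]
finger_gap: 0.651
gripper_force: 27.9
t: 39.6
tcp_pos: [0.5232, -0.0964, 0.2412]
tool_rot: [0.452, 0.892, 0.0, 0.0]
force: [1.4, 0.6, -2.0]
finger_gap: 0.655
gripper_force: 27.9
shift cm [-13.73  -6.9    5.47] heading 36.3 wz -0.04095690659912066 tilt 0.05
```

```bash
python3 -m inch '[{"dx":-4,"dy":-2,"dz":0,"wx":0,"wy":0,"wz":0},{"dx":-3.5,"dy":-1.7,"dz":0,"wx":0,"wy":0,"wz":0},{"dx":-2.5,"dy":-1.2,"dz":0,"wx":0,"wy":0,"wz":0},{"dx":-1.2,"dy":-0.6,"dz":0,"wx":0,"wy":0,"wz":0},{"dx":0,"dy":0,"dz":0,"wx":0,"wy":0,"wz":0},{"dx":0,"dy":0,"dz":0,"wx":0,"wy":0,"wz":0}]'
python3 -c "
from h import *
go(.5488,-.2479,.1866,36.3)"
```

```text
t: 40.35
tcp_pos: [0.5446, -0.2159, 0.2403]
tool_rot: [0.451, 0.892, 0.0, -0.001]
force: [-0.5, 0.2, -1.4]
finger_gap: 0.648
gripper_force: 27.9
shift cm [-2.83 -1.56  5.36] heading 36.4 wz 0.06092625768397397 tilt 0.11
```

```bash
python3 -m inch '[{"dx":-1,"dy":-0.6,"dz":0,"wx":0,"wy":0,"wz":0},{"dx":-1.2,"dy":-0.6,"dz":1,"wx":0,"wy":0,"wz":0},{"dx":-0.6,"dy":-0.4,"dz":1.3,"wx":0,"wy":0,"wz":0},{"dx":0,"dy":0,"dz":0.9,"wx":0,"wy":0,"wz":0},{"dx":0,"dy":0,"dz":0.4,"wx":0,"wy":0,"wz":0},{"dx":0,"dy":0,"dz":0,"wx":0,"wy":0,"wz":0},{"dx":0,"dy":0,"dz":0,"wx":0,"wy":0,"wz":0}]'
python3 - <<'E'
from h import *
go(.5488,-.2479,.1866,36.3)
E
```

```text
t: 41.22
tcp_pos: [0.549, -0.2493, 0.2048]
tool_rot: [0.452, 0.892, -0.0, 0.0]
force: [-0.2, 0.2, -0.6]
finger_gap: 0.651
gripper_force: 27.9
shift cm [0.12 0.07 1.82] heading 36.3 wz 0.016792222352790986 tilt 0.03
```

```bash
python3 -m inch '[{"dx":0.1,"dy":0.1,"dz":0.4,"wx":0,"wy":0,"wz":0},{"dx":0,"dy":0,"dz":0.4,"wx":0,"wy":0,"wz":0},{"dx":0,"dy":0,"dz":0.3,"wx":0,"wy":0,"wz":0},{"dx":0,"dy":0,"dz":0.2,"wx":0,"wy":0,"wz":0},{"dx":0,"dy":0,"dz":0.1,"wx":0,"wy":0,"wz":0},{"dx":0,"dy":0,"dz":0,"wx":0,"wy":0,"wz":0}]'
python3 -m inch '[{"dx":0,"dy":0,"dz":0.1,"wx":0,"wy":0,"wz":0},{"dx":0,"dy":0,"dz":0.1,"wx":0,"wy":0,"wz":0},{"dx":0,"dy":0,"dz":0,"wx":0,"wy":0,"wz":0}]'
```

```text
t: 41.98
tcp_pos: [0.549, -0.2481, 0.1904]
tool_rot: [0.452, 0.892, 0.0, -0.0]
force: [0.1, -0.6, -2.4]
finger_gap: 0.652
gripper_force: 27.9
t: 42.35
tcp_pos: [0.5489, -0.248, 0.1884]
tool_rot: [0.452, 0.892, 0.0, -0.0]
force: [-0.3, -0.5, -0.9]
finger_gap: 0.649
gripper_force: 27.9
```

```bash
python3 -m inch '[{"dx":0,"dy":0,"dz":0.1,"wx":0,"wy":0,"wz":0},{"dx":0,"dy":0,"dz":0.05,"wx":0,"wy":0,"wz":0},{"dx":0,"dy":0,"dz":0,"wx":0,"wy":0,"wz":0}]'
python3 -m inch '[{"dx":0,"dy":0,"dz":0.05,"wx":0,"wy":0,"wz":0},{"dx":0,"dy":0,"dz":0,"wx":0,"wy":0,"wz":0}]'
```

```text
t: 42.72
tcp_pos: [0.5489, -0.248, 0.1869]
tool_rot: [0.452, 0.892, 0.0, -0.0]
force: [0.9, 0.6, -0.5]
finger_gap: 0.648
gripper_force: 27.9
t: 42.98
tcp_pos: [0.549, -0.248, 0.1866]
tool_rot: [0.452, 0.892, -0.0, 0.0]
force: [-0.0, 0.6, -0.7]
finger_gap: 0.65
gripper_force: 28.0
```

```bash
python3 -m inch '[{"dx":0,"dy":0,"dz":0.05,"wx":0,"wy":0,"wz":0},{"dx":0,"dy":0,"dz":0.05,"wx":0,"wy":0,"wz":0},{"dx":0,"dy":0,"dz":0,"wx":0,"wy":0,"wz":0}]'
```

```text
t: 43.35
tcp_pos: [0.549, -0.2481, 0.1866]
tool_rot: [0.452, 0.892, -0.0, 0.0]
force: [-2.4, 1.6, 6.2]
finger_gap: 0.65
gripper_force: 28.9
```

Contact at 0.1866, as predicted. I release, lift and check the result.

```bash
python3 -m inch '[{"dx":0,"dy":0,"dz":0,"wx":0,"wy":0,"wz":0},{"dx":0,"dy":0,"dz":0,"wx":0,"wy":0,"wz":0},{"dx":0,"dy":0,"dz":0,"wx":0,"wy":0,"wz":0},{"dx":0,"dy":0,"dz":0,"wx":0,"wy":0,"wz":0},{"dx":0,"dy":0,"dz":-1,"wx":0,"wy":0,"wz":0},{"dx":0,"dy":0,"dz":-3,"wx":0,"wy":0,"wz":0},{"dx":0,"dy":0,"dz":-4,"wx":0,"wy":0,"wz":0},{"dx":-2,"dy":0,"dz":-4,"wx":0,"wy":0,"wz":0},{"dx":-2,"dy":0,"dz":-1,"wx":0,"wy":0,"wz":0},{"dx":0,"dy":0,"dz":0,"wx":0,"wy":0,"wz":0}]' 1
python3 -m inch '[{"dx":0,"dy":0,"dz":0,"wx":0,"wy":0,"wz":0},{"dx":0,"dy":0,"dz":0,"wx":0,"wy":0,"wz":0}]'
python3 - <<'E'
from h import *
s,p,im=snap('wrist','w12.png')
hsv=cv2.cvtColor(im,cv2.COLOR_BGR2HSV)
R2=R.from_euler('z',36.3,degrees=True).as_matrix()
def box(hx,hy,z): return proj(p,[R2@[a*hx,b*hy,0]+[.547,-.2455,z] for a,b in [(1,1),(1,-1),(-1,-1),(-1,1)]]).round(1).tolist()
print('pred carton top',box(.028,.045,.1503),'pred pack top',box(.032,.055,.1003))
# carton edges by line detection near prediction
g=cv2.GaussianBlur(cv2.cvtColor(im,cv2.COLOR_BGR2GRAY),(3,3),0)
q=np.array(box(.028,.045,.1503)); u0,v0=q.min(0).astype(int);u1,v1=q.max(0).astype(int)
gx=np.abs(cv2.Sobel(g,3,1,0)) if False else np.abs(cv2.Sobel(g,cv2.CV_32F,1,0)); gy=np.abs(cv2.Sobel(g,cv2.CV_32F,0,1))
for v in np.linspace(max(v0,0)+15,v1-15,4).astype(int):
    r=gx[v-2:v+3].mean(0); print('row',v,'L',u0-25+r[u0-25:u0+20].argmax(),'R',u1-20+r[u1-20:u1+25].argmax())
for u in np.linspace(u0+20,u1-20,4).astype(int):
    r=gy[:,u-2:u+3].mean(1); print('col',u,'bot',v1-20+r[v1-20:v1+20].argmax())
E
```

```text
t: 44.6
tcp_pos: [0.5735, -0.2815, 0.3173]
tool_rot: [0.452, 0.892, -0.0, 0.002]
force: [-0.2, -0.2, 0.2]
finger_gap: 1.007
gripper_force: 0.0
t: 44.85
tcp_pos: [0.5718, -0.2793, 0.3143]
tool_rot: [0.452, 0.892, 0.0, -0.002]
force: [-0.2, -0.9, -0.3]
finger_gap: 1.003
gripper_force: 0.0
pred carton top [[298.4, 68.2], [293.4, 201.0], [215.6, 201.0], [210.8, 68.2]] pred pack top [[296.3, 56.5], [291.5, 192.7], [217.6, 192.6], [213.0, 56.4]]
row 83 L 212 R 279
row 117 L 211 R 318
row 151 L 214 R 296
row 186 L 216 R 289
col 230 bot 220
col 246 bot 215
col 262 bot 210
col 278 bot 204
```

```bash
python3 - <<'E'
import cv2,numpy as np
g=cv2.cvtColor(cv2.imread('pics/w12.png'),cv2.COLOR_BGR2GRAY).astype(int)
for u in (225,240,262,280): print(u,g[190:226,u-1:u+2].mean(1).round().astype(int).tolist())
for u in (225,240,280): print(u,g[48:84,u-1:u+2].mean(1).round().astype(int).tolist())
E
```

```text
225 [42, 42, 42, 49, 75, 99, 100, 99, 99, 96, 85, 67, 41, 41, 41, 40, 37, 33, 34, 34, 33, 26, 9, 5, 5, 5, 6, 17, 31, 34, 34, 50, 99, 136, 136, 136]
240 [42, 43, 42, 43, 43, 41, 42, 41, 41, 40, 37, 35, 34, 34, 33, 34, 26, 9, 5, 4, 4, 6, 14, 30, 34, 34, 46, 94, 137, 137, 137, 137, 137, 136, 137, 140]
262 [48, 48, 49, 49, 49, 47, 48, 48, 47, 48, 38, 13, 14, 12, 11, 20, 33, 34, 34, 58, 112, 140, 140, 140, 139, 139, 139, 140, 142, 142, 142, 143, 145, 145, 145, 144]
280 [77, 76, 75, 76, 73, 62, 48, 47, 47, 46, 40, 34, 37, 52, 102, 142, 142, 142, 142, 140, 141, 140, 144, 145, 146, 147, 147, 148, 147, 147, 145, 144, 144, 143, 144, 145]
225 [143, 142, 143, 143, 143, 143, 143, 143, 124, 49, 49, 49, 49, 49, 48, 49, 49, 51, 57, 62, 63, 62, 63, 63, 64, 64, 64, 64, 63, 64, 64, 63, 64, 63, 64, 63]
240 [76, 76, 76, 76, 76, 77, 77, 77, 69, 41, 44, 45, 46, 49, 50, 49, 48, 55, 68, 68, 64, 73, 84, 108, 113, 112, 112, 113, 113, 113, 112, 112, 111, 105, 97, 97]
280 [140, 135, 116, 97, 82, 82, 81, 75, 56, 48, 50, 53, 57, 60, 57, 49, 47, 58, 77, 77, 76, 77, 93, 111, 116, 115, 115, 115, 115, 115, 115, 115, 115, 108, 78, 64]
```

The carton's edges, at about row 200 (bottom) and row 66 (top), match the square prediction to within about 1 mm, so I hand in.

```bash
python3 -c "
from station import workorder
print(workorder.sign_off())"
```

```text
the job is handed in; nothing more can be done
None
```

The job is handed in: the tub is in the ring, the pot in the square rim (second try, after it first touched the rim and I turned it 18°), and the meal pack squarely on the pile with the carton on top; I never moved the open tray and open tub.

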